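# Roll a measuring cell onto its proper side and hold it in the photometer's light path

### The job

The glass measuring cell with round metal end caps lies with a frosted face up: roll it a quarter turn along the table, without picking it up, until its frosted faces stand upright at its two sides. Then grip it by the frosted faces only, never touching the polished clear faces, lift it and hold it level, still and free in the gap of the photometer with its length along the light path, so that the beam passes through both of its round end windows. Finish while still holding it there, without touching the photometer and without disturbing the label roll and the dropper bottle.

Things in the scene. Friction and masses are not known exactly. Their poses are not given: they have to be found in the camera images.
- cell: Measuring cell (cuvette), about 80 g, 72 mm long: nearly square glass body 50 mm long between two aluminium end caps. Origin at its centre, 11 mm above the table when lying. y axis along its length, x square to the frosted faces, z square to the polished faces. Starts lying with x vertical (a frosted face up), its length within about 35 degrees of world y. A quarter roll takes it 17 mm sideways.
- cell_frosted: Part of the cell: its two opaque, whitish, finely ribbed frosted faces, 50 x 11 mm each, 15 mm apart over both (x = -7.5 and +7.5 mm of the cell). Same origin and axes as the cell. The only faces to grip by.
- cell_polished: Part of the cell: its two clear polished faces, 50 x 12 mm each, 14 mm apart over both (z = -7 and +7 mm of the cell). Same origin and axes as the cell. Not to be touched by the fingers.
- cell_caps: Part of the cell, same frame: two round end caps, 22 mm across, 11 mm thick, middles 30.5 mm either side of its centre along y, each with a 10 mm end window. 16 fine facets round the rim, so it rolls on the table under a fingertip but stays where it is left. May be touched to roll the cell, but not while it is lifted.
- cell_end_a (a point): Centre of the cell's end window at its +y end, 36 mm from its centre.
- cell_end_b (a point): Centre of the cell's end window at its -y end, 36 mm from its centre.
- photometer: Light bench, fixed: grey base plate 85 x 225 mm, top 15 mm above the table; a white lamp head at one end, a white detector head at the other, each with a black lens barrel (30 mm across) facing the other. Heads 44 mm wide, tops 110 mm above the table. Gap between barrels 110 mm. Origin at the centre of the underside; z up, y along the beam, within about 20 degrees of world y.
- beam (a point): Middle of the light path, halfway between the two lens barrels, 90 mm above the table. Its y axis runs along the beam, z up.
- label_roll: Bystander: roll of paper labels lying flat, 61 mm across, 25 mm high; origin at the centre of its underside. Leave alone.
- dropper_bottle: Bystander: white dropper bottle standing upright, 27 mm across, 82 mm high; origin at the centre of its underside. Leave alone.

How it is judged (in metres and radians):
On the way, in this order (a step that is already met when the one before it is completed fails the run):
1. the cell lies on the table, rolled so that its frosted faces stand upright at its sides (within 17 degrees) (height (world z) of cell below 0.016 m and angle between the z axis of cell and the z axis of photometer, either way round below 0.3 rad), for 0.2 s.
2. the cell is lifted, gripped by its frosted faces (height (world z) of cell above 0.04 m and contact force between the fingers and cell_frosted above 1 N), for 0.2 s.
At the end, for the whole second after the job is handed in: Fingers grip the frosted faces; both end windows within 5 mm of the beam axis sideways and in height, cell centre within 12 mm of mid-gap along the beam; polished faces up and down within 14 degrees; at rest (under 20 mm/s); not touching the photometer (contact force between the fingers and photometer below 0.5 N and contact force between the fingers and cell_frosted above 1 N and contact force between cell and photometer below 0.1 N and x of cell_end_a in the frame of beam between -0.005 and 0.005 m and z of cell_end_a in the frame of beam between -0.005 and 0.005 m and x of cell_end_b in the frame of beam between -0.005 and 0.005 m and z of cell_end_b in the frame of beam between -0.005 and 0.005 m and y of cell in the frame of beam between -0.012 and 0.012 m and angle between the z axis of cell and the z axis of photometer, either way round below 0.25 rad and linear speed of cell below 0.02 m/s); the arm keeps its last pose, push and grip.
It fails at once if the fingers touch the polished faces (over 1 N) (contact force between the fingers and cell_polished above 1 N).
It fails at once if the lifted cell is held by its end caps (height (world z) of cell above 0.04 m and contact force between the fingers and cell_caps above 1 N).
It fails at once if the cell is picked up before its frosted faces stand at its sides (height (world z) of cell above 0.03 m and angle between the z axis of cell and the z axis of photometer, either way round above 0.6 rad).
It fails at once if the cell or the robot knocks against the photometer (over 4 N) (contact force between any of cell, the arm, the fingers and photometer above 4 N).
It fails at once if a bystander is moved more than 15 mm (distance of any of label_roll, dropper_bottle from where it was at the start of the episode above 0.015 m).
It also fails if it takes over 54 s, if anything falls off the work surface, if the arm or the gripper's body presses on something with over 40 N, if the wrist force passes 120 N, or if a joint passes its speed limit or range.

### The arm

A 6-joint arm with a two-finger parallel gripper is mounted at the origin on a cart in front of the work surface, level with it; the furniture and walls round the work are solid. World frame = base frame: x ahead of the robot, y to its left, z up, the work surface at z = 0. Lengths are in mm, angles in rad, forces in N, time in s.
With the tool pointing down it reaches from about 325 to 875 mm from the base axis. Payload 4.4 kg.
Tool frame: the origin (TCP) lies on the centre line of the jaws, within the pads' length; the fingertips stand ahead of it and the grasp point (between the pads) lies 6 mm ahead of it (ctrl.tcp_to_tips is the z of the fingertips in the tool frame, in mm); z points along the fingers, y is the line along which they close (so a half turn about z gives the same grasp; the last joint's range is limited). The gripper opens to 85 mm and grips with 20 to 120 N. Pads are 22 mm wide; open, the fingers measure 114 mm over their backs; the gripper's body (76 mm by 85 mm) begins 54 mm behind the grasp point. The pads swing forward as they close: fully open they stand 13 mm farther back than shut.
Start: joints at [1.054, 0.207, 1.542, -0, 1.393, -0.15], TCP at [206.222, 536.749, 256.282] pointing down, gripper open.
Joint ranges: [-2.73, 2.73], [-0.86, 2.22], [0.23, 2.46], [-1.11, 4.25], [0.08, 2.63], [-2.82, 2.82]. Speed limits (rad/s): [2.79, 2.79, 3.14, 3.14, 3.14, 3.14].

### API

Orientations are given as a 3x3 rotation matrix whose columns are the frame's x, y, z axes.
In Python, from plant import ctrl, sensors, optics gives the robot as it stands. Calls block until the motion is done:
- ctrl.move_ptp(position, orientation): joint-space move of the TCP to a pose.
- ctrl.move_l(position, rot=None, vel=150, threshold=None): straight line of the TCP; rot=None keeps the orientation; vel is the mean speed in mm/s. With threshold (N) it stops when the force on the tool has changed by that much, and returns True; else False.
- ctrl.set_joints(angles): joint-space move.
- ctrl.gripper_to(opening, force=None): finger opening in mm; force is the grip in N (None keeps the last); returns when the fingers have stopped.
- ctrl.hold(seconds).
- ctrl.solve_ik(position, orientation): joint angles nearest the present ones, or None.
- sensors.read_state(): the state.
- optics.grab_frame(name): name is "scene" or "top"; returns (picture, depth): 420x560x3 uint8, red, green, blue; 420x560 float32, mm along the optical axis (not along the pixel's ray), 0 where there is no reading.
- optics.camera_params(name): a dict with "mtx" (3x3 intrinsics, pixels), "R" (3x3) and "t" (3): a world point X has camera coordinates R X + t. Camera axes: x right, y down, z forward; pixel columns grow to the right and rows downward; lengths in mm; the calibration is good to about 2 mm. A picture is of the moment at which its call begins. camera_params takes no time and is no camera call.
A pose or a line that the arm cannot do raises ctrl.MotionError and nothing moves.
- ctrl.finish_job(): hands the job in; it is judged then, once.
The state is a dict: "t": time; "q": joint angles; "qvel": joint speeds; "tau": joint torques, N m; "eef_pos": TCP position; "eef_rot": TCP orientation; "force": force on the tool from outside, world axes, zero at the start; "wrist_torque": the same for the moment, N m; "grip_width": finger opening in mm; "grasp_force": force on a finger pad.
Only numpy, scipy, OpenCV 4.12 (cv2) and the standard library are available. Lean on these libraries where they do the work, as an engineer would, in place of code of your own. Each camera call takes 0.05 s, during which the arm holds its last target. There are 200 camera calls.

## Working session

There is one attempt and no reset: what is moved stays moved. The work goes in short steps, each a Python script; the robot and the scene stay as the last script left them, time stands still between calls to the robot, and variables do not carry over. Pictures are saved under pics/ and viewed, at most 10 in all, crops included, and the job is handed in when it is done.

```bash
mkdir -p pics; ls; cat > h.py <<'E'
import numpy as np, cv2
from plant import ctrl, sensors, optics
def grab(n): 
    p,d=optics.grab_frame(n); return p,d,optics.camera_params(n)
def world(d,c):
    h,w=d.shape; v,u=np.mgrid[0:h,0:w]; K=c["mtx"]
    X=np.stack([(u-K[0,2])/K[0,0]*d,(v-K[1,2])/K[1,1]*d,d],-1)
    return (X-np.array(c["t"]).ravel())@np.array(c["R"])
E
python3 - <<'E'
from h import *
for n in("top","scene"):
    p,d,c=grab(n); np.savez(f"pics/{n}0.npz",p=p,d=d,**{k:np.array(v) for k,v in c.items() if k in("mtx","R","t")})
    cv2.imwrite(f"pics/{n}0.png",p[:,:,::-1]); print(n,np.round(c["mtx"],1).tolist(),np.round(c["R"],3).tolist(),c["t"])
print(ctrl.tcp_to_tips, sensors.read_state())
E
```

```text
pics
top [[451.5, 0.0, 280.2], [0.0, 451.5, 205.2], [0.0, 0.0, 1.0]] [[-0.112, -0.994, -0.002], [-0.966, 0.109, -0.234], [0.232, -0.024, -0.972]] [ 42.42376774 558.5564068  881.6253347 ]
scene [[434.9, 0.0, 276.4], [0.0, 434.9, 211.2], [0.0, 0.0, 1.0]] [[0.771, -0.636, 0.005], [-0.29, -0.359, -0.887], [0.566, 0.683, -0.461]] [-432.87221422  247.89985472  673.09079077]
25.0 {'t': 0.1, 'q': array([ 1.05349380e+00,  2.07369924e-01,  1.54282928e+00, -4.26900768e-05,
        1.39349504e+00, -1.50503261e-01]), 'qvel': array([-0.00160759,  0.00040643, -0.00299479, -0.0013617 ,  0.00059991,
       -0.00157786]), 'tau': array([-5.69331551e-04, -3.84096694e+01, -2.92548484e+01, -1.58793478e-04,
        4.93467262e-03, -5.21821306e-06]), 'eef_pos': array([205.91598168, 536.1797653 , 255.21323851]), 'eef_rot': array([[-9.33482582e-01,  3.58621336e-01, -1.00279395e-03],
       [ 3.58622634e-01,  9.33480794e-01, -1.84739423e-03],
       [ 2.73573910e-04, -2.08413495e-03, -9.99997791e-01]]), 'force': array([0.56046137, 0.07184762, 0.34365577]), 'wrist_torque': array([ 0.005191  , -0.06012657, -0.00449742]), 'grasp_force': 0.0, 'grip_width': 85.54375842933395}
```

View pics/top0.png

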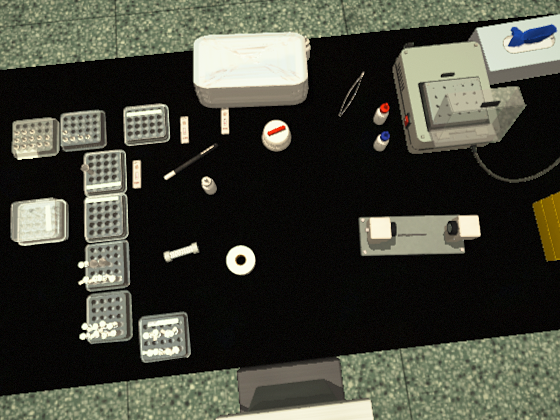

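View pics/scene0.png

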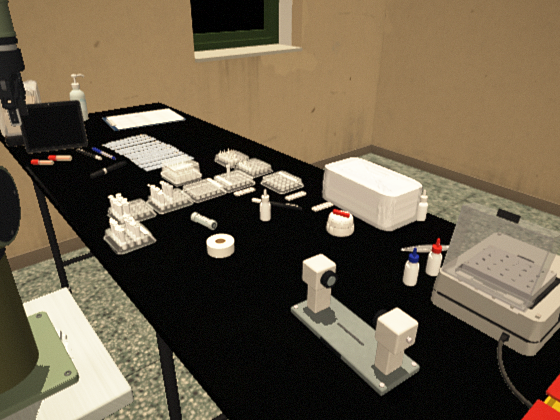

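The top view shows the cell at about (181,252), the label roll at (240,260), the dropper bottle at (208,185), and the photometer heads at (381,229) and (465,227). In the scene view the cell is at (203,221) and the heads are at (320,285) and (396,345).

```bash
python3 - <<'E'
from h import *
a=[]
for n,(u,v,w,h) in(("top",(155,235,50,36)),("top",(350,205,140,60)),("scene",(180,205,50,36))):
    z=np.load(f"pics/{n}0.npz"); s=800//w if w<100 else 5
    im=cv2.resize(z["p"][v:v+h,u:u+w,::-1],None,fx=800/w,fy=800/w,interpolation=cv2.INTER_CUBIC); a.append(im)
a[2]=a[2]
out=np.zeros((600,800,3),np.uint8)
out[:288,:400]=cv2.resize(a[0],(400,288)); out[:288,400:]=cv2.resize(a[2],(400,288)); out[290:590,:700]=cv2.resize(a[1],(700,300))
cv2.imwrite("pics/crop.png",out)
for n in("top","scene"):
    z=np.load(f"pics/{n}0.npz"); W=world(z["d"],z); np.save(f"pics/{n}W.npy",W)
    b=(170,240) if 0 else None
    X=W.reshape(-1,3); ok=z["d"].ravel()>0
    X=X[ok]
    print(n,"table z",np.median(X[(abs(X[:,2])<10)&(X[:,0]>300)&(X[:,0]<700)][:,2]))
    u,v=((181,252) if n=="top" else (203,221)); c=W[v,u]; print("cell px",c)
    s=X[(np.linalg.norm(X[:,:2]-c[:2],axis=1)<55)&(X[:,2]>5)&(X[:,2]<40)]
    print("cell n",len(s),"zmax",s[:,2].max(),"centre",s.mean(0),"mid",(s.max(0)+s.min(0))/2)
    r=cv2.minAreaRect(s[:,:2].astype(np.float32)); print(r)
    for nm,(u,v) in (("h1",(381,229) if n=="top" else (320,265)),("h2",(466,227) if n=="top" else (396,325))):
        c=W[v,u]; s=X[(np.linalg.norm(X[:,:2]-c[:2],axis=1)<60)&(X[:,2]>103)&(X[:,2]<118)]; print(nm,c,len(s),s.mean(0),cv2.minAreaRect(s[:,:2].astype(np.float32)))
    c=W[(235,430)] if n=="top" else W[350,355]
    s=X[(np.linalg.norm(X[:,:2]-c[:2],axis=1)<150)&(X[:,2]>10)&(X[:,2]<20)];print("base",c,len(s),np.median(s[:,2]),cv2.minAreaRect(s[:,:2].astype(np.float32)))
    for nm,(u,v) in (("roll",(240,252) if n=="top" else (220,240)),("bottle",(208,185) if n=="top" else (265,208))): print(nm,W[v,u])
E
```

```text
top table z -0.14709864564185043
cell px [492.06129713 202.48773747  18.44269812]
cell n 295 zmax 25.095206635266955 centre [491.73273263 202.78875382  17.61612496] mid [503.34520493 205.89027086  15.05286598]
((505.92010498046875, 207.14773559570312), (50.40060806274414, 77.71463775634766), 11.282817840576172)
h1 [ 479.22465555 -212.13925707  107.81383611] 506 [ 480.25323558 -212.10178731  108.96000021] ((480.5250549316406, -216.5849151611328), (53.48788833618164, 43.515716552734375), 84.64412689208984)
h2 [ 464.06640513 -379.19572853  109.50643336] 509 [ 465.2196597  -382.97202771  109.02104399] ((466.514404296875, -379.5850830078125), (54.4036750793457, 44.438011169433594), 85.22038269042969)
base [ 468.74768759 -338.42518356   15.68437527] 2816 14.856086631658297 ((472.90289306640625, -299.66802978515625), (221.6202392578125, 86.80045318603516), 84.95699310302734)
roll [476.99906424  75.66929929  23.98676447]
bottle [621.39933024 127.23342191  64.11811547]
scene table z -0.5089473869245071
cell px [486.1667447  194.40657415  14.44474246]
cell n 196 zmax 23.222558675083572 centre [488.29547011 196.04632676  14.4675366 ] mid [490.54850291 199.21659255  14.13255107]
((488.286376953125, 199.87228393554688), (21.974573135375977, 76.62187194824219), 15.178760528564453)
h1 [ 475.80355583 -219.48784375  108.93342325] 439 [ 476.45105529 -217.66598979  108.25809431] ((478.6646728515625, -219.04251098632812), (53.839908599853516, 44.1932487487793), 85.48712158203125)
h2 [ 454.84049785 -392.62706092  108.68493808] 730 [ 461.17987143 -388.99567118  108.56143182] ((464.67059326171875, -381.9017333984375), (54.59098434448242, 44.59522247314453), 84.53534698486328)
base [ 452.59198322 -329.66662239   13.47370132] 4074 14.491067751570169 ((471.4205627441406, -300.2877197265625), (226.33197021484375, 87.72480773925781), 84.6980972290039)
roll [464.4976499   83.70323489  20.12656304]
bottle [621.34182545 118.27781423  37.32342643]
```

View pics/crop.png

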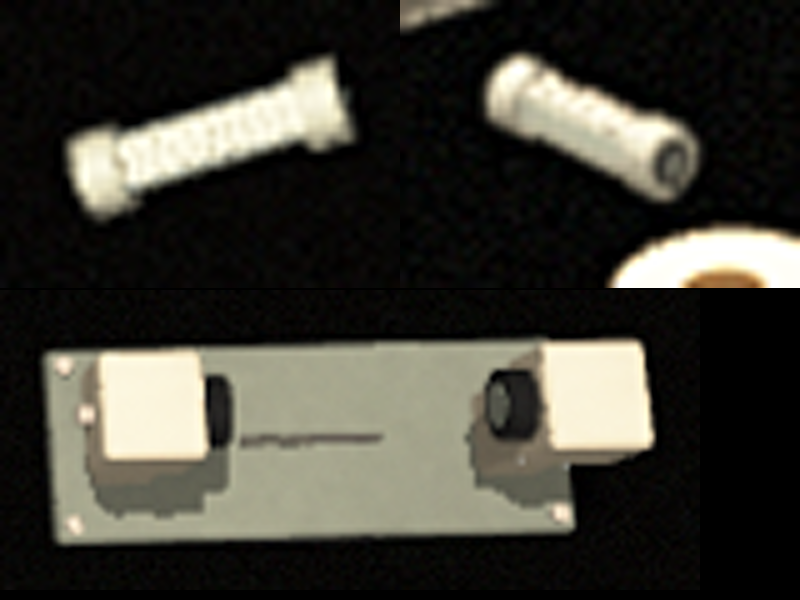

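```bash
cat >> h.py <<'E'
def sil(p,c,box,z=11.):
    """silhouette of a bright object in box (u,v,w,h) projected on plane z: minAreaRect"""
    u,v,w,h=box; g=cv2.resize(cv2.cvtColor(p[v:v+h,u:u+w],cv2.COLOR_RGB2GRAY),None,fx=8,fy=8,interpolation=cv2.INTER_CUBIC)
    m=(g>90).astype(np.uint8); n,l,st,_=cv2.connectedComponentsWithStats(m); k=1+np.argmax(st[1:,4]); y,x=np.nonzero(l==k)
    U=(x+.5)/8-.5+u; V=(y+.5)/8-.5+v; K=c["mtx"]; R=np.array(c["R"]); C=-R.T@np.array(c["t"]).ravel()
    D=np.stack([(U-K[0,2])/K[0,0],(V-K[1,2])/K[1,1],np.ones(len(U))],-1)@R
    P=C+D*((z-C[2])/D[:,2])[:,None]
    (cx,cy),(a,b),_=r=cv2.minAreaRect(P[:,:2].astype(np.float32)); bp=cv2.boxPoints(r)
    e=[bp[1]-bp[0],bp[2]-bp[1]]; L=max(e,key=np.linalg.norm); L=L/np.linalg.norm(L); L=L*np.sign(L[1])
    return np.array([cx,cy]),sorted((a,b)),np.degrees(np.arctan2(-L[0],L[1])),P[:,:2].mean(0)
E
python3 - <<'E'
from h import *
for n,b in(("top",(155,235,50,36)),("scene",(183,205,37,28))):
    z=np.load(f"pics/{n}0.npz"); print(n,sil(z["p"],z,b), "11 plane")
    W=np.load(f"pics/{n}W.npy").reshape(-1,3); s=W[(np.linalg.norm(W[:,:2]-[488,201],axis=1)<42)&(W[:,2]>6)&(W[:,2]<26)]
    for k in(8,14,19): t=s[s[:,2]>k]; print(k,len(t),t.mean(0),cv2.minAreaRect(t[:,:2].astype(np.float32)))
z=np.load("pics/top0.npz");print(sil(z["p"],z,(219,240,45,40),12))
for w in (47,15):
    ctrl.gripper_to(w,30); print(w,ctrl.tcp_to_tips,sensors.read_state()["grip_width"],sensors.read_state()["t"])
E
```

```text
top (array([493.50808716, 205.00349426]), [23.80398941040039, 75.91474914550781], np.float32(11.2190075), array([493.93417526, 204.85128548])) 11 plane
8 287 [491.61591438 202.60757547  17.93479297] ((492.6065673828125, 202.33319091796875), (22.40418243408203, 73.48131561279297), 11.282817840576172)
14 256 [492.03492392 201.86476586  18.67125989] ((492.780517578125, 202.2962646484375), (21.53635025024414, 73.43974304199219), 10.286372184753418)
19 101 [492.01546158 200.95760193  20.98901696] ((492.0242004394531, 202.43429565429688), (16.134429931640625, 72.75775909423828), 9.496613502502441)
scene (array([492.36968994, 204.14117432]), [36.90822982788086, 106.40390014648438], np.float32(10.740622), array([491.57554414, 205.97827278])) 11 plane
8 173 [488.59115595 196.11493798  15.51435027] ((488.286376953125, 199.87228393554688), (21.974573135375977, 76.62187194824219), 15.178760528564453)
14 120 [489.39814209 197.73035991  17.56985491] ((489.6322937011719, 200.316162109375), (17.726032257080078, 75.22988891601562), 13.624752044677734)
19 26 [489.86900767 200.29035692  20.57976627] ((490.6062927246094, 201.14749145507812), (10.621371269226074, 72.68828582763672), 13.021147727966309)
(array([462.15551758,  77.1973114 ]), [63.92588424682617, 65.03166198730469], np.float32(-33.196724), array([462.00620819,  77.48640606]))
47 25.0 46.97006906385497 0.5667
15 25.0 14.823813877613917 0.975
```

```bash
cat >> h.py <<'E'
def frame(th):
    """candidates: tool down, y along direction (-sin,cos) of th degrees, either sign; picks by IK"""
    t=np.radians(th); y=np.array([-np.sin(t),np.cos(t),0]); z=np.array([0,0,-1.])
    return [np.stack([np.cross(s*y,z),s*y,z],1) for s in(1,-1)]
def best(pos,th):
    q0=sensors.read_state()["q"]; o=[]
    for R in frame(th):
        q=ctrl.solve_ik(pos,R)
        if q is not None: o.append((abs(np.array(q)[5]),R))
    return min(o,key=lambda x:x[0])[1]
def st(m=""):
    s=sensors.read_state(); print(m,"t",round(s["t"],2),"p",np.round(s["eef_pos"],1),"F",np.round(s["force"],1),"w",round(s["grip_width"],1),"g",round(s["grasp_force"],1)); return s
E
python3 - <<'E'
from h import *
th=12.; t=np.radians(th); n=-np.array([np.cos(t),np.sin(t),0]); c=np.array([491.3,202,0])
ctrl.gripper_to(47,30)
p=c-4.3*n+[0,0,90]; R=best(p,th); print(R[:,1])
ctrl.move_ptp(p,R); st()
p[2]=54; ctrl.move_l(p,vel=120); ctrl.hold(.2); st()
p[2]=38; print(ctrl.move_l(p,vel=15,threshold=2.5)); s=st()
ctrl.hold(.2); st()
P,d,C=grab("scene"); cv2.imwrite("pics/c1.png",cv2.resize(P[160:260,140:273,::-1],None,fx=6,fy=6,interpolation=cv2.INTER_CUBIC))
E
```

```text
[-0.20791169  0.9781476   0.        ]
 t 3.11 p [495.6 203.6  90.4] F [1. 1. 1.] w 47.3 g 0.0
 t 3.76 p [496.4 203.2  55. ] F [-0.3 -0.2  1. ] w 47.1 g 0.0
True
 t 4.44 p [495.7 202.9  44.5] F [-0.2 -0.1  4.6] w 47.0 g 2.0
 t 4.64 p [495.4 202.9  44.4] F [-0.8 -0.   5.1] w 47.0 g 2.7
```

View pics/c1.png

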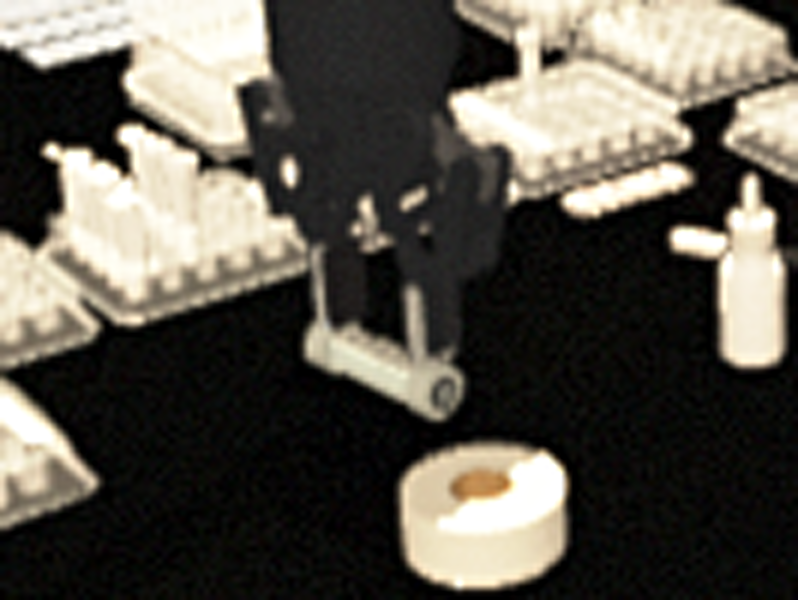

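The fingertips sit on both cap tops, at (325,335) and (435,352) in the crop. Now I'll drag to roll the cell.

```bash
python3 - <<'E'
from h import *
th=12.; t=np.radians(th); n=-np.array([np.cos(t),np.sin(t),0])
p=np.array([491.3,202,0])-4.3*n; p[2]=44.3
for k in range(4):
    ctrl.move_l(p+n*17.3*(k+1)/4,vel=25); st(k)
q=p+n*17.3; q[2]=75; ctrl.move_l(q,vel=150)
q=q-60*n*1; q[2]=120; ctrl.move_l(q,vel=250)
for nm,b in(("top",(150,228,120,90)),("scene",(140,160,133,100))):
    P,d,C=grab(nm); u,v,w,h=b; cv2.imwrite(f"pics/{nm}1.png",P[:,:,::-1])
    X=world(d,C).reshape(-1,3); s=X[(np.linalg.norm(X[:,:2]-[482,200],axis=1)<48)&(X[:,2]>6)&(X[:,2]<26)]
    for k in(8,14,19): a=s[s[:,2]>k]; print(nm,k,len(a),a.mean(0),cv2.minAreaRect(a[:,:2].astype(np.float32)))
a=cv2.imread("pics/top1.png")[232:282,150:216]; b=cv2.imread("pics/scene1.png")[200:250,170:236]
cv2.imwrite("pics/c2.png",np.hstack([cv2.resize(x,(400,303),interpolation=cv2.INTER_CUBIC) for x in(a,b)])); st()
E
```

```text
0 t 4.98 p [491.2 202.   44.6] F [-0.  -0.5  5.5] w 47.0 g 2.4
1 t 5.31 p [486.8 201.1  44.4] F [ 0.8 -0.2  5.7] w 47.3 g 2.5
2 t 5.63 p [482.6 200.2  44.5] F [-0.4  0.5  6.4] w 46.9 g 2.9
3 t 5.96 p [478.2 199.4  44.4] F [-0.2  0.9  5. ] w 47.0 g 2.8
top 8 232 [485.10417246 190.77092057  16.83123615] ((485.2607116699219, 192.14895629882812), (21.773719787597656, 56.202674865722656), 12.900066375732422)
top 14 182 [485.39383791 189.24947046  18.12690357] ((484.82135009765625, 191.9891815185547), (21.66459083557129, 56.38493347167969), 14.34667682647705)
top 19 66 [487.53584346 183.84181565  20.86806941] ((483.2561950683594, 189.95249938964844), (17.04749870300293, 52.913665771484375), 18.082712173461914)
scene 8 171 [479.5108232  194.6378391   15.39293083] ((481.27557373046875, 199.5755157470703), (21.221715927124023, 77.0175552368164), 11.789637565612793)
scene 14 108 [480.16044129 196.12223048  17.72412876] ((480.3447570800781, 199.8353271484375), (19.489356994628906, 76.13158416748047), 11.77364444732666)
scene 19 35 [481.43679968 197.97252656  20.06968486] ((481.3368225097656, 198.135986328125), (13.781950950622559, 72.56458282470703), 10.789549827575684)
 t 6.87 p [534.8 211.2 117.6] F [-0.3  0.2 -0.5] w 46.9 g 0.0
```

View pics/c2.png

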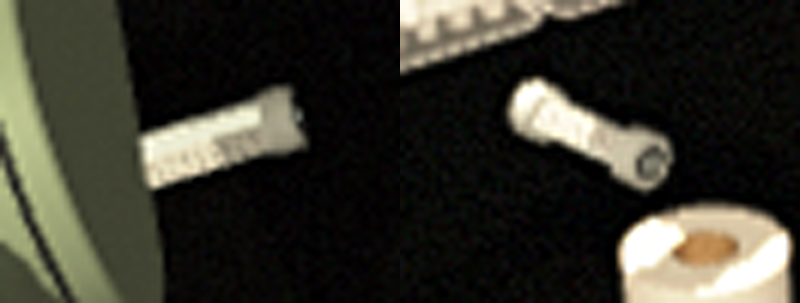

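The cell has rolled about 45°: in the top view the ribbed face is now on the lower side at (215,165) and the clear face on the upper side at (215,125). I'll make the second stroke the same way.

```bash
python3 - <<'E'
from h import *
th=12.; t=np.radians(th); n=-np.array([np.cos(t),np.sin(t),0])
c=np.array([491.3,202,0])+8.65*n; p=c-4.3*n
p[2]=75; ctrl.move_l(p,vel=200)
p[2]=50; ctrl.move_l(p,vel=120); ctrl.hold(.2); st()
p[2]=38; print(ctrl.move_l(p,vel=15,threshold=2.5)); s=st()
p[2]=44.3
for k in range(4):
    ctrl.move_l(p+n*17.3*(k+1)/4,vel=25); st(k)
q=p+n*17.3; q[2]=75; ctrl.move_l(q,vel=150)
Rt=np.array(sensors.read_state()["eef_rot"])
q=np.array([560,20,230]); ctrl.move_ptp(q,best(q,100)); st()
for nm in("top","scene"):
    P,d,C=grab(nm); cv2.imwrite(f"pics/{nm}2.png",P[:,:,::-1])
    X=world(d,C).reshape(-1,3); s=X[(np.linalg.norm(X[:,:2]-[474,198],axis=1)<48)&(X[:,2]>6)&(X[:,2]<26)]
    for k in(8,14,19): a=s[s[:,2]>k]; print(nm,k,len(a),a.mean(0),cv2.minAreaRect(a[:,:2].astype(np.float32)))
a=cv2.imread("pics/top2.png")[232:282,150:216]; b=cv2.imread("pics/scene2.png")[200:250,170:236]
cv2.imwrite("pics/c3.png",np.hstack([cv2.resize(x,(400,303),interpolation=cv2.INTER_CUBIC) for x in(a,b)])); st()
E
```

```text
t 7.92 p [488.1 201.3  51. ] F [ 0.3  0.3 -0.7] w 47.2 g 0.0
True
 t 8.41 p [487.5 201.2  44.4] F [-1.   0.3  4. ] w 46.8 g 2.0
0 t 8.71 p [482.9 200.3  44.6] F [-0.8  0.5  4.3] w 47.2 g 2.0
1 t 9.03 p [478.4 199.4  44.4] F [0.3 0.1 5. ] w 46.9 g 2.2
2 t 9.36 p [474.1 198.5  44.5] F [-0.1  0.9  5.3] w 47.3 g 2.7
3 t 9.68 p [469.7 197.6  44.4] F [0.4 2.1 5.6] w 47.0 g 2.5
 t 11.19 p [559.   20.4 228.3] F [ 0.2 -0.1  0.2] w 46.9 g 0.0
top 8 61 [469.05435442 228.67740397  18.85124375] ((469.6977233886719, 229.09983825683594), (22.36273956298828, 11.649070739746094), 10.077550888061523)
top 14 53 [469.77201479 229.01797955  19.77492214] ((468.9314880371094, 229.22903442382812), (20.97561264038086, 11.718379020690918), 7.337911605834961)
top 19 29 [469.67902917 228.60531764  21.58747921] ((469.81787109375, 229.6498565673828), (11.148608207702637, 14.978824615478516), 88.34335327148438)
scene 8 181 [471.39532301 193.86360809  15.35321967] ((473.469482421875, 196.91419982910156), (23.502870559692383, 76.0077133178711), 12.380879402160645)
scene 14 124 [472.38190027 195.70035728  17.41279381] ((474.2507629394531, 197.08978271484375), (22.17502784729004, 75.9525146484375), 12.669525146484375)
scene 19 26 [472.66753402 199.09422941  20.51170443] ((473.4161071777344, 196.9046173095703), (11.14409065246582, 76.3068618774414), 10.590778350830078)
 t 11.29 p [558.9  20.8 228.3] F [-0.4 -0.8  0.6] w 47.1 g 0.0
```

View pics/c3.png

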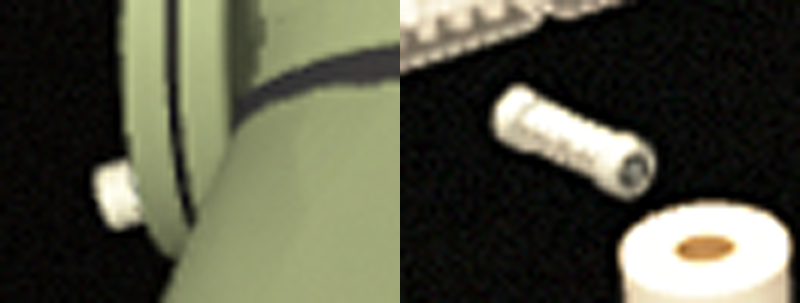

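The arm hides the cell in the top view, and in the scene view the cell at (575,140) shows ribs on the side facing the camera. I'll clear the arm and look from the top.

```bash
python3 - <<'E'
from h import *
q=np.array([480.,-60,230]); ctrl.move_ptp(q,best(q,100))
P,d,C=grab("top"); cv2.imwrite("pics/top3.png",P[:,:,::-1])
X=world(d,C).reshape(-1,3); s=X[(np.linalg.norm(X[:,:2]-[474,198],axis=1)<48)&(X[:,2]>6)&(X[:,2]<26)]
for k in(8,14,19): a=s[s[:,2]>k]; print(k,len(a),a.mean(0),cv2.minAreaRect(a[:,:2].astype(np.float32)))
print(sil(P,C,(155,235,50,45)))
cv2.imwrite("pics/c4.png",cv2.resize(P[232:282,150:216,::-1],(660,500),interpolation=cv2.INTER_CUBIC)); st()
E
```

```text
8 291 [475.01088586 198.94372727  17.86511841] ((475.8260192871094, 198.96424865722656), (22.121545791625977, 73.18609619140625), 11.540733337402344)
14 268 [475.14154467 199.05307139  18.33901008] ((475.6101379394531, 198.95578002929688), (20.909114837646484, 73.09342956542969), 11.322492599487305)
19 95 [475.15400224 199.48089989  20.93050109] ((474.87432861328125, 199.30282592773438), (15.92811107635498, 72.01759338378906), 10.566353797912598)
(array([476.49835205, 201.74635315]), [23.913249969482422, 76.05908966064453], np.float32(11.208878), array([476.87165282, 201.80745783]))
 t 11.87 p [480.1 -59.7 230. ] F [ 0.4 -0.3 -0.5] w 47.0 g 0.0
```

View pics/c4.png

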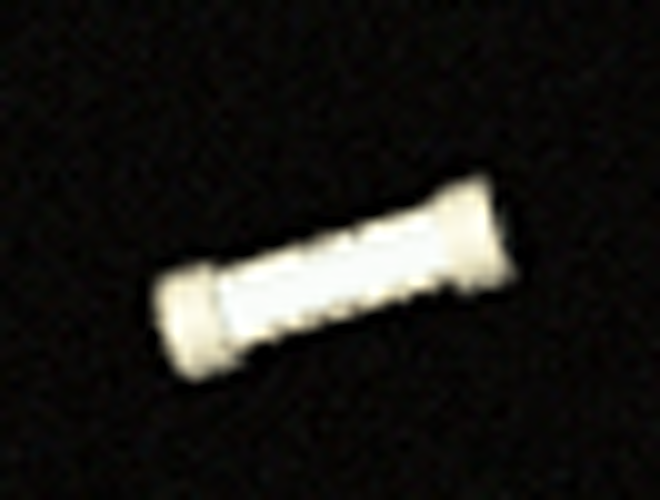

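The smooth clear face is now up, with ribbed edges at both sides, and the cell centre is at about (335,280) in the crop. I'll grip the frosted sides, lift and carry the cell to above the gap.

```bash
python3 - <<'E'
from h import *
c=np.array([474.3,198,0]); th=11.5
ctrl.gripper_to(38,35)
p=c+[0,0,90]; R=best(p,th-90); print(R[:,1]); ctrl.move_ptp(p,R)
p[2]=45; ctrl.move_l(p,vel=150); ctrl.hold(.1); st()
p[2]=27.5; print(ctrl.move_l(p,vel=40,threshold=4)); st()
ctrl.hold(.4)
ctrl.gripper_to(5,35); ctrl.hold(.3); s=st("grip")
assert 13<s["grip_width"]<17 and s["grasp_force"]>5
p[2]=60; ctrl.move_l(p,vel=60); st()
p[2]=195; ctrl.move_l(p,vel=150)
a=np.radians(-4.9-th); Rz=np.array([[np.cos(a),-np.sin(a),0],[np.sin(a),np.cos(a),0],[0,0,1]])
q=np.array([472.4,-299.6,195]); ctrl.move_l(q,rot=Rz@R,vel=180); ctrl.hold(.4); st(); np.save("R.npy",Rz@R)
for nm in("top","scene"):
    P,d,C=grab(nm); cv2.imwrite(f"pics/{nm}4.png",P[:,:,::-1])
b=cv2.imread("pics/scene4.png")[160:400,250:490]; t=cv2.imread("pics/top4.png")[170:290,340:500]
cv2.imwrite("pics/c5.png",np.hstack([cv2.resize(b,(400,400)),cv2.resize(t,(400,400*120//160)).copy() if 0 else cv2.copyMakeBorder(cv2.resize(t,(400,300)),0,100,0,0,0)]))
E
```

```text
[0.9799247  0.19936793 0.        ]
 t 13.8 p [475.8 197.8  46.3] F [-0.5  0.1  0.3] w 37.9 g 0.0
False
 t 14.38 p [474.  198.   27.1] F [0.5 0.2 0.2] w 37.7 g 0.0
grip t 15.41 p [474.5 198.   27.7] F [-0.6 -0.2  3.7] w 13.8 g 36.8
 t 16.1 p [474.3 198.   60.2] F [-0.3  0.1 -1.2] w 13.5 g 36.4
 t 20.47 p [ 472.4 -299.5  195. ] F [ 0.3  0.7 -1.2] w 14.4 g 36.4
```

View pics/c5.png

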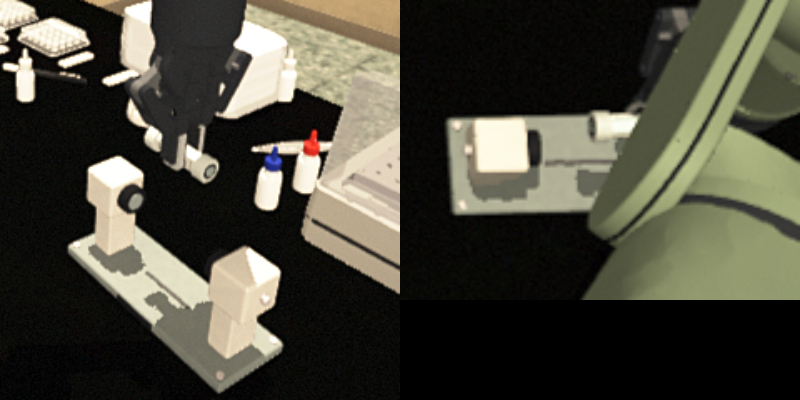

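The cell is held crosswise above the gap, at (180,155) in the scene crop, between the heads at (115,185) and (245,285). Next I'll check its pose against the depth, then lower it.

```bash
cat > chk.py <<'E'
from h import *
def chk(zc):
    B=np.array([472.4,-299.6]); t=np.radians(-4.9); L=np.array([-np.sin(t),np.cos(t)]); N=np.array([np.cos(t),np.sin(t)])
    for nm,off in(("scene",[-.9,-1.2]),("top",[.9,1.2])):
        P,d,C=grab(nm); X=world(d,C).reshape(-1,3); X=X[d.ravel()>0]
        r=X[:,:2]-B-off; y=r@L; x=r@N
        for lo,hi in((-37,-25),(25,37)):
            m=(y>lo)&(y<hi)&(abs(x)<17)&(abs(X[:,2]-zc)<16); 
            if m.sum()<15: print(nm,lo,"few",m.sum()); continue
            A=np.c_[x[m],X[m,2]]; sol=np.linalg.lstsq(np.c_[2*A,np.ones(len(A))],(A**2).sum(1),rcond=None)[0]
            from scipy.optimize import least_squares
            f=least_squares(lambda c:np.hypot(A[:,0]-c[0],A[:,1]-c[1])-11,[0,zc],loss="soft_l1").x
            print(nm,lo,m.sum(),"centre x,z",np.round(f,1),"y range",np.round(np.percentile(y[m],[2,98]),1),"zrange",np.round(np.percentile(A[:,1],[2,98]),1))
        m=(abs(x)<15)&(abs(y)<45)&(abs(X[:,2]-zc)<14); print(nm,"y extent",np.round(np.percentile(y[m],[1,99]),1))
    return P
E
python3 - <<'E'
from chk import *
chk(178.5)
q=np.array([472.4,-299.6,150]); ctrl.move_l(q,vel=60)
q[2]=106.5; print(ctrl.move_l(q,vel=40,threshold=3)); ctrl.hold(.5); st()
chk(90)
P,d,C=grab("scene"); cv2.imwrite("pics/c6.png",cv2.resize(P[220:380,280:440,::-1],(600,600),interpolation=cv2.INTER_CUBIC))
E
```

```text
scene -37 188 centre x,z [1.000e-01 1.778e+02] y range [-35.9 -25.2] zrange [168.1 189.4]
scene 25 84 centre x,z [  0.4 177.8] y range [25.4 36.1] zrange [170.7 188.3]
scene y extent [-35.8  36. ]
top -37 few 0
top 25 102 centre x,z [ -0.5 178.3] y range [25.5 37. ] zrange [169.5 190.3]
top y extent [ 5.8 37.3]
False
 t 23.3 p [ 472.4 -299.6  106.5] F [ 0.3 -0.6 -1.7] w 13.8 g 36.4
scene -37 166 centre x,z [ 0.1 89.4] y range [-35.8 -25.4] zrange [ 80.5 101.2]
scene 25 51 centre x,z [ 0.6 89.9] y range [25.2 36.6] zrange [79.6 96.6]
scene y extent [-35.8  35.7]
top -37 few 0
top 25 79 centre x,z [-0.2 89.8] y range [25.7 36.8] zrange [ 83.9 102.9]
top y extent [ 8.5 37.5]
```

View pics/c6.png

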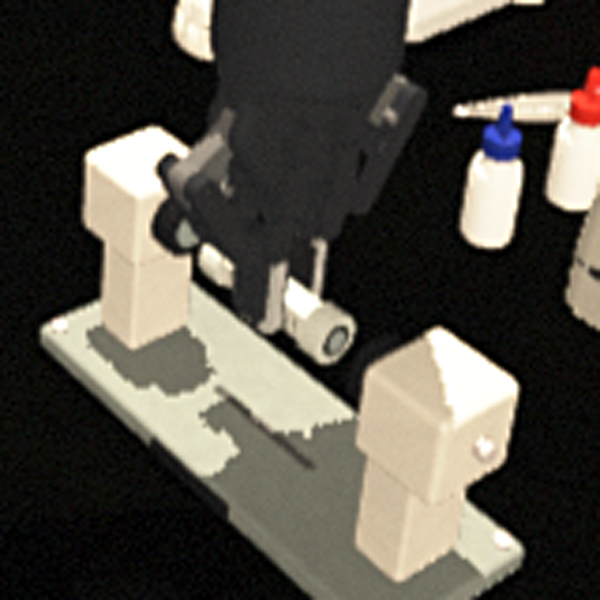

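The cell hangs level between the barrels, with its near window at (338,340) and the barrels at (180,225) and (375,365). It is within about 1 mm of the beam and touches nothing, so I'm handing in.

```bash
python3 -c "
from h import *
ctrl.hold(.3); st(); print(ctrl.finish_job())"
```

```text
t 23.75 p [ 472.4 -299.6  106.5] F [ 0.1  0.3 -0.2] w 14.0 g 36.4
the job is handed in; nothing more can be done
None
```

I rolled the cell a quarter turn, gripped it by its frosted faces and handed the job in while holding it level in the photometer gap, within about 1 mm of the beam by the camera depth; no verdict was returned.

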